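# Wedge up the viscometer platform and hold it

## Task

Take the long slender wedge (not the stubby wedge or the flat bar) out of the white shim tray, lay it on the bench and push it, thin end first, under the front lip of the viscometer platform until the lip stands about 5 mm above its rest height, never more than 10 mm. Finish holding it there: the gripper still grips the wedge, the wedge lies flat on the bench and alone carries the lip. Do not press on the platform with the gripper, and leave the other shims in the tray and everything else on the bench where it is.

Things in the scene. Friction and masses are not known exactly. Their poses are not given: they have to be found in the camera images.
- base: fixed dark steel base of the viscometer platform. Origin: on the bench (z = 0) below the middle of the deck's front edge; +x points inward, from front lip to rear hinge: the way to push the wedge. Side rails 12 mm high (x 10 to 215 mm) leave an opening 104 mm wide (y -52 to +52 mm), open at the front, floored by the bare bench and empty for 190 mm
- lip (a point): lowest line, at its middle, of the deck's front lip: a round steel bar 12 mm thick, 90 mm long across the opening, axis 6 mm inward of the base's origin. At rest 12 mm above the bench; it rises as the deck is lifted and falls back by its own weight. It presses down with about 3 to 6 N; sliding the wedge in under it takes up to about 15 N
- deck (a joint): rear hinge of the deck (200 mm inward, 20 mm up): 0 at rest, grows as the front lifts, rad; 0.0258 is 5 mm at the lip. The deck is an aluminium plate 168 mm wide, top 28 mm above the bench at rest, two black foot knobs up to 35 mm high at its front corners, a glass cylinder 164 mm high on its rear part (from 84 mm inward)
- wedge: long slender wedge, grey plastic, 125 mm long, 30 mm wide, 84 to 156 g. Origin: centre of the underside of its upright grip block (30 x 30 mm, 45 mm high; grip its sides y = -15, +15 mm); +x points to the thin end. Ramp straight from 24 mm high (x = 30 mm) to 4 mm (x = 110 mm): 1 mm of lift per 4 mm of travel. At first it lies on the tray floor, 5 mm up, thin end towards -y, within 0.35 rad
- wedge_tip (a point): middle of the wedge's thin end, at its underside (x = 110 mm in the wedge's frame). The lip first touches the ramp when this point is about 37 mm inward of the base's origin, and is 5 mm up at about 57 mm
- stub: stubby wedge in the tray, same grip block, but its ramp is only 30 mm long (75 mm in all). Origin as for the wedge. Not wanted
- flat: flat bar in the tray, same grip block, 20 mm thick without a ramp, 125 mm long in all. Origin as for the wedge. Not wanted
- tray: fixed white shim tray 310 x 200 mm, walls 28 mm high and 5 mm thick, floor 5 mm thick. Origin: centre of its underside, x along the long side. It holds the three grip-block pieces side by side about 80 mm apart, in any order, and between them a steel collar (16 mm across, 12 mm high) and an aluminium spacer (14 mm across, 20 mm high)
- reagent: amber bottle with red cap, 72 mm across, 135 mm high; leave it alone. Origin: centre of its underside
- rinse: white plastic bottle, 64 mm across, 150 mm high; leave it alone. Origin: centre of its underside
- dish: small white dish, 80 mm across, 28 mm high; leave it alone. Origin: centre of its underside
- tipbox: white box with blue lid, 120 x 85 x 64 mm; leave it alone. Origin: centre of its underside
- pipette: pipette lying on the bench, 235 mm long, 26 mm thick; leave it alone. Origin: underside, near the middle
Mind the look-alikes: they are no part of the job. What is shaped like the wedge but black is not meant. Leave any green look-alike of the flat alone.

How it is judged:
On the way:
1. the wedge is held in the gripper, lifted clear of the tray floor by 30 mm or more (height (world z) of wedge above 0.035 m and contact force between the fingers and wedge above 1 N), for 0.2 s.
At the end, for the whole second after the job is handed in: The lip is 2.5 to 8 mm above its rest height, on the wedge (over 1 N) and nothing else (under 0.5 N); the wedge lies flat on the bench (6 mm, 0.1 rad), at rest, the fingers still on it (over 1 N); the stubby wedge and the flat bar are in the tray (height (world z) of lip between 0.0145 and 0.02 m and contact force between wedge and deck above 1 N and contact force between the fingers and wedge above 1 N and contact force between each of the arm, the fingers, stub, flat and deck below 0.5 N and height (world z) of wedge below 0.006 m and angle between wedge's own z axis and vertical below 0.1 rad and linear speed of wedge below 0.02 m/s and x of stub in the frame of tray between -0.15 and 0.15 m and y of stub in the frame of tray between -0.1 and 0.1 m and x of flat in the frame of tray between -0.15 and 0.15 m and y of flat in the frame of tray between -0.1 and 0.1 m); the arm keeps its last pose, push and grip.
It fails at once if the lip is raised more than 10 mm (lip point more than 22 mm above the bench) (height (world z) of lip above 0.022 m).
It fails at once if the gripper or arm presses on the platform's deck with more than 4 N (contact force between any of the arm, the fingers and deck above 4 N).
It fails at once if the stubby wedge or the flat bar is lifted out of the tray (height (world z) of any of stub, flat above 0.04 m).
It fails at once if a bottle, the dish, the box or the pipette is moved by more than 30 mm (distance of any of reagent, rinse, dish, tipbox, pipette from where it was at the start of the episode above 0.03 m).
It also fails if it takes over 38 s, if anything falls off the work surface, if the arm or the gripper's body presses on something with over 40 N, if the wrist force passes 120 N, or if a joint passes its speed limit or range.

## Robot

A 6-joint arm with a two-finger parallel gripper is mounted at the origin on the work surface. World frame = base frame: x ahead of the robot, y to its left, z up, the work surface at z = 0. Lengths are in m, angles in rad, forces in N, time in s.
With the tool pointing down it reaches from about 0.275 to 0.75 m from the base axis. Payload 10.2 kg.
Tool frame: the origin (TCP) lies at the very end of the fingers, on their centre line; the grasp point (between the pads) lies 19 mm behind it; z points along the fingers, y is the direction in which the jaws open and shut (so a half turn about z gives the same grasp; the last joint's range is limited). The gripper opens to 88 mm and grips with 3 to 60 N. Pads are 18 mm wide; open, the fingers measure 123 mm over their backs; the gripper's body (75 mm by 187 mm) begins 45 mm behind the grasp point.
Start: joints at [0.878, 0.313, 1.498, -0, 1.331, -0.223], TCP at [0.238, 0.468, 0.239] pointing down, gripper open.
Joint ranges: [-2.94, 2.94], [-0.97, 2.17], [0.19, 2.56], [-1.23, 4.37], [0.02, 3.11], [-2.88, 2.88]. Speed limits (rad/s): [2.39, 2.39, 3.01, 3.14, 3.14, 3.14].

## Interface

Orientations are given as a unit quaternion [x, y, z, w].
In Python, from rig import manip gives the robot as it stands. The module is installed in compiled form; this text tells all that it offers.
- The arm moves only by the tool servo_tool, never from a script. Its argument "commands" is a list of rows, each an object with "xyz": the shift along the tool's x, y, z as a fraction of full scale, a list of three; "dr": the turn, a rotation vector about the tool's x, y, z as a fraction of full scale, a list of three. A call has exactly 5 rows; each row is the pose to reach, as a shift and turn from the pose commanded when the call began, along the tool's axes at that moment; what a row does not reach only later rows make up. Full scale, the value 1, is 200 mm for a shift and 90 degrees for a turn. A row lasts 1/10 s, in which the tool goes at most 50 mm and 8.59 degrees, less where a joint would pass 70% of its speed; a pose out of reach is approached as far as the arm can. A call with a number of a shift or a turn outside -1 to 1 is refused whole. A call with a gripper value outside its range is refused whole. "jaw" is the gripper command: -1 is fully open, 1 is shut, values between are in proportion, set as the call begins (left out, the last holds). The fingers move at their own pace and stop on an object; "newtons" is the grip in N (left out, the last holds). Time passes only in rows, so rows that repeat a pose let the fingers close, or fill a call up. It gives the time, the measured TCP pose, the force and the opening at its end, in the units of the state.
- manip.state(): the state, without advancing time (a new reading comes with each control period).
- manip.grab_frame(name): name is "side" or "top" or "wrist"; returns a dict with "image" (480x640x3 uint8, red, green, blue), "camera_matrix" (3x3 intrinsics, pixels), "rvec" (rotation vector, rad) and "tvec" (3), from world to camera coordinates, as OpenCV has them. Camera axes: x right, y down, z forward; pixel columns grow to the right and rows downward; lengths in m; the calibration is good to about 2 mm. A picture is of the moment at which its call begins. There is no depth.
- manip.sign_off(): hands the job in, once; it reports no verdict.
The state is a dict: "time": time; "joint_pos": joint angles; "joint_velocities": joint speeds; "joint_torque": joint torques, N m; "position": TCP position; "tcp_rot": TCP orientation; "ft_force": force on the tool from outside, world axes, zero at the start; "moment": the same for the moment, N m; "width": opening from 0.0 (shut) to 1.0 (fully open).
Only numpy, scipy, OpenCV 4.12 (cv2) and the standard library are available. Lean on these libraries where they do the work, as an engineer would, in place of code of your own. Each camera call takes 0.05 s, during which the arm holds its last target. There are 200 camera calls.

## Working session

There is one attempt and no reset: what is moved stays moved. The work goes in short steps, Python scripts to look and compute and a tool call to move; the robot and the scene stay as the last step left them, time stands still between calls to the robot, and variables do not carry over. Pictures are saved under pics/ and viewed, on a budget of 10 in all, crops included, one or two more only if the job needs it, and the job is handed in when it is done.

Besides the shell and the picture viewer there is one more tool, called after ">>>" by a JSON object that holds its "fn" and its "kwargs", one argument or row to a line. servo_tool: Moves the arm, as the interface text tells. Shift numbers are shares of 200 mm and turn numbers shares of 90 degrees, none past 1 either way. Its arguments: {"type":"object","properties":{"commands":{"type":"array","items":{"type":"object","properties":{"xyz":{"type":"array","items":{"type":"number"}},"dr":{"type":"array","items":{"type":"number"}}}}},"jaw":{"type":"number"},"newtons":{"type":"number"}},"required":["commands"]}

```bash
mkdir -p pics; cat > h.py <<'E'
import numpy as np, cv2
from rig import manip
def grab(n,f=None):
    d=manip.grab_frame(n)
    if f: cv2.imwrite('pics/'+f,d["image"][:,:,::-1])
    np.savez('last_'+n+'.npz',**{k:np.array(v) for k,v in d.items()})
    return d
def load(n): return dict(np.load('last_'+n+'.npz'))
def ray(d,px):
    K=np.array(d["camera_matrix"]);R=cv2.Rodrigues(np.array(d["rvec"],float))[0];t=np.array(d["tvec"],float).ravel()
    u=np.linalg.inv(K)@np.array([px[0],px[1],1.]);return -R.T@t,R.T@u
def onz(d,px,z):
    c,v=ray(d,px);return c+v*(z-c[2])/v[2]
def proj(d,P):
    return cv2.projectPoints(np.array(P,float).reshape(-1,3),np.array(d["rvec"],float),np.array(d["tvec"],float),np.array(d["camera_matrix"]),None)[0].reshape(-1,2)
E
python3 - <<'E'
from h import *
for n in("top","side"): 
    d=grab(n,n+'1.png');print(n,ray(d,(320,240)))
print(manip.state())
E
```

```text
top (array([0.30711497, 0.01624899, 1.19948858]), array([ 0.20078243,  0.03409178, -0.97916743]))
side (array([ 0.47871036, -0.95862486,  0.82918512]), array([ 0.02653013,  0.77979097, -0.62557215]))
{'time': 0.1, 'joint_pos': array([ 8.77607921e-01,  3.13385247e-01,  1.49829014e+00, -1.69932806e-05,
        1.33100280e+00, -2.23392525e-01]), 'joint_velocities': array([-0.00154481, -0.00280081, -0.00170076,  0.0009511 ,  0.00051362,
       -0.00052685]), 'joint_torque': array([ 3.93701746e-03, -4.02808213e+01, -2.52643687e+01,  6.96743536e-02,
        3.42270196e-02, -9.87845794e-06]), 'position': array([0.23755177, 0.46796087, 0.23824952]), 'tcp_rot': array([ 2.32741729e-01,  9.72538427e-01, -4.90407099e-04, -2.32726334e-04]), 'ft_force': array([ 0.11706676, -0.16372838,  0.40777221]), 'moment': array([-0.00819212, -0.01957655,  0.03426797]), 'width': 0.9949449331459876}
```

View pics/top1.png

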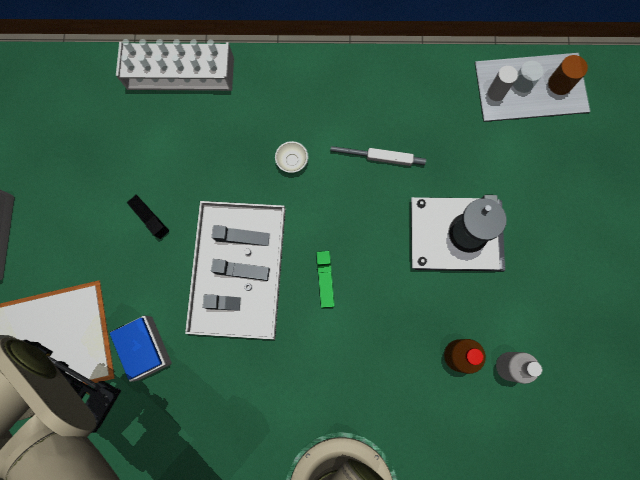

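View pics/side1.png

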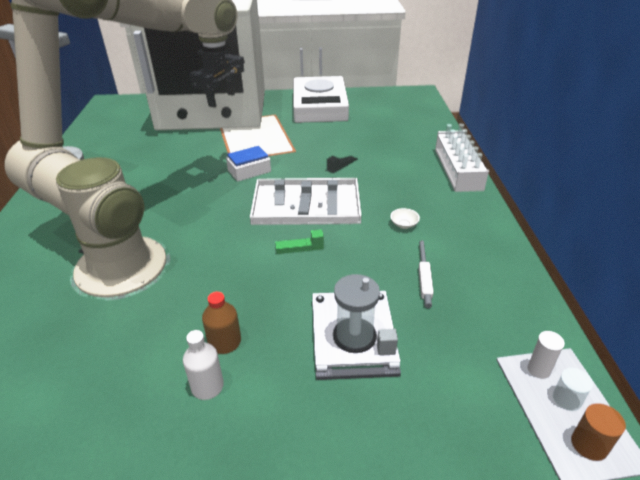

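Top view: the platform's front edge is at col 412 and its knobs at (421,203) and (422,261). The tray spans (188..284, 202..338), with long pieces at rows 236 and 269 and the stub at row 302. A green decoy sits at (325,280) and a black one at (148,217). Next I need to tell the ramp from the flat bar.

```bash
python3 - <<'E'
from h import *
t=load("top");s=load("side")
a=cv2.resize(t["image"][195:345,180:292],None,fx=3.5,fy=3.5,interpolation=cv2.INTER_CUBIC)
b=cv2.resize(s["image"][170:230,245:368],None,fx=3.2,fy=3.2,interpolation=cv2.INTER_CUBIC)
c=np.zeros((a.shape[0],a.shape[1]+b.shape[1],3),np.uint8);c[:,:a.shape[1]]=a;c[:b.shape[0],a.shape[1]:]=b
cv2.imwrite('pics/crop1.png',c[:,:,::-1]);print(c.shape)
# grey pieces within tray
g=t["image"];m=((g.max(2)<150)&(g.max(2)-g.min(2)<25)).astype(np.uint8)
m[:205]=0;m[335:]=0;m[:,:195]=0;m[:,280:]=0
n,l,st,ce=cv2.connectedComponentsWithStats(m)
for i in range(1,n):
    if st[i,4]>40:
        p=np.argwhere(l==i)[:,::-1].astype(np.float32);r=cv2.minAreaRect(p);print(st[i],r)
# deck: white region
w=((g.min(2)>170)).astype(np.uint8);w[:190]=0;w[280:]=0;w[:,:400]=0;w[:,512:]=0
n,l,st,ce=cv2.connectedComponentsWithStats(w);i=1+np.argmax(st[1:,4])
p=np.argwhere(l==i)[:,::-1].astype(np.float32);r=cv2.minAreaRect(p)
bx=cv2.boxPoints(r);print(st[i],r);
for q in bx: print(q,onz(t,q,.028))
# knobs
k=(g.max(2)<80).astype(np.uint8);k[:195]=0;k[272:]=0;k[:,:413]=0;k[:,432:]=0
n,l,st,ce=cv2.connectedComponentsWithStats(k)
for i in range(1,n): print('k',st[i],ce[i],onz(t,ce[i],.033))
E
```

```text
(525, 786, 3)
[195 205  85  80 376] ((219.20370483398438, 225.56814575195312), (54.93297576904297, 113.94197082519531), 48.23970413208008)
[212 225  58  21 828] ((240.08999633789062, 236.3699951171875), (57.69991683959961, 16.263456344604492), 8.13010311126709)
[211 259  59  22 807] ((240.1859893798828, 270.2861022949219), (57.70549392700195, 15.47076416015625), 9.246112823486328)
[274 265   6  70 109] ((276.9570617675781, 299.53656005859375), (1.5949044227600098, 69.17898559570312), 4.5739216804504395)
[202 294  39  17 534] ((221.1720733642578, 302.0585632324219), (37.80277633666992, 15.280911445617676), 2.862405300140381)
[ 412  198   89   71 3584] ((456.0, 233.0), (87.99998474121094, 69.99998474121094), -0.0)
[412. 268.] [ 0.4850047  -0.15379853  0.028     ]
[412. 198.] [ 0.65041437 -0.15624378  0.028     ]
[500. 198.] [ 0.65278446 -0.36078326  0.028     ]
[500. 268.] [ 0.4878219  -0.35299596  0.028     ]
k [417 199   8   9  40] [420.625 203.525] [ 0.63586301 -0.17528693  0.033     ]
k [418 257   9   9  40] [421.725 261.275] [ 0.49999894 -0.17533635  0.033     ]
k [413 268  19   4  68] [421.35294118 269.67647059] [ 0.48070681 -0.17414192  0.033     ]
```

View pics/crop1.png

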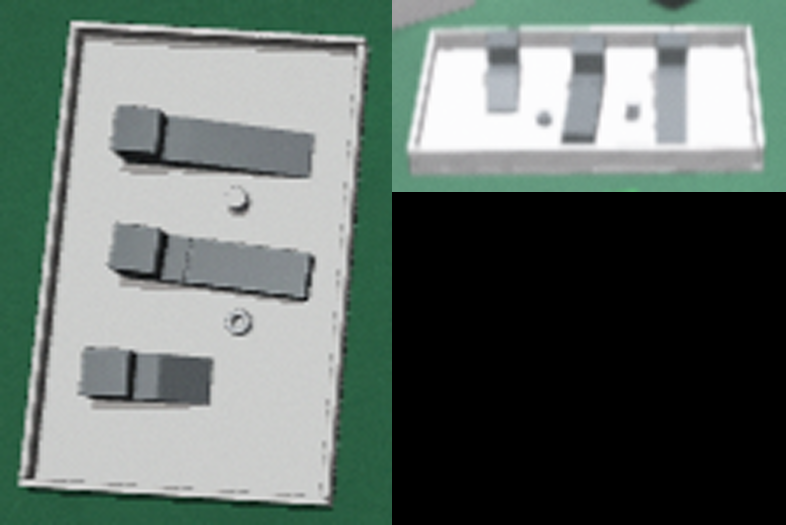

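```bash
cat >> h.py <<'E'
from scipy.spatial.transform import Rotation as Ro
def rel(target,yaw_y,st=None):
    """shift & turn in tool fractions to reach TCP target, tool down, tool y along yaw_y (mod pi)"""
    st=st or manip.state();R=Ro.from_quat(st["tcp_rot"]).as_matrix()
    best=None
    for k in(0,np.pi):
        y=np.array([np.cos(yaw_y+k),np.sin(yaw_y+k),0]);z=np.array([0,0,-1.]);x=np.cross(y,z)
        rv=Ro.from_matrix(R.T@np.c_[x,y,z]).as_rotvec()
        if best is None or np.linalg.norm(rv)<np.linalg.norm(best): best=rv
    d=R.T@(np.array(target)-st["position"])
    return np.round(d/.2,3),np.round(best/(np.pi/2),3)
E
python3 - <<'E'
from h import *
t=load("top")
for nm,b,e in(("A",(219.7,232.1),(269.1,239.6)),("B",(219.6,266.1),(268.7,274.3))):
    B=onz(t,b,.05)
    for z in(.009,.025):
        T=onz(t,e,z);v=(T-B)[:2];print(nm,B,T,np.hypot(*v),np.degrees(np.arctan2(v[1],v[0])))
print(rel([.50,.27,.25],np.radians(-8)))
E
```

```text
A [0.55820567 0.28544107 0.05      ] [0.55061701 0.17742156 0.009     ] 0.10828574870319368 -94.0185831258733
A [0.55820567 0.28544107 0.05      ] [0.54734437 0.17525542 0.025     ] 0.11071967121453008 -95.62961480911095
B [0.47987808 0.28121226 0.05      ] [0.46843018 0.17519938 0.009     ] 0.10662918961825434 -96.16325735859166
B [0.47987808 0.28121226 0.05      ] [0.46626212 0.17306311 0.025     ] 0.10900289902280058 -97.1757723851291
(array([-1.618, -0.289, -0.059]), array([-0.001,  0.   ,  0.79 ]))
```

>>> {"fn": "servo_tool", "kwargs": {
  "commands": [
    {"xyz": [-0.2, -0.05, 0], "dr": [0, 0, 0.09]},
    {"xyz": [-0.4, -0.1, 0], "dr": [0, 0, 0.18]},
    {"xyz": [-0.6, -0.14, 0], "dr": [0, 0, 0.27]},
    {"xyz": [-0.8, -0.18, 0], "dr": [0, 0, 0.36]},
    {"xyz": [-1.0, -0.2, 0], "dr": [0, 0, 0.45]}
  ],
  "jaw": -1
}}

```text
time: 0.6
position: [0.3988, 0.3405, 0.2386]
tcp_rot: [0.557, 0.83, -0.0, -0.0]
ft_force: [0.4, 1.1, 0.7]
width: 0.998
```

```bash
python3 - <<'E'
from h import *
s=manip.state();print(s["time"],s["position"],rel([.50,.25,.25],np.radians(-8)))
E
```

```text
0.6 [0.39883362 0.34052766 0.23857854] (array([-0.61 ,  0.297, -0.057]), array([-0.   ,  0.   ,  0.336]))
```

>>> {"fn": "servo_tool", "kwargs": {
  "commands": [
    {"xyz": [-0.18, 0.09, -0.02], "dr": [0, 0, 0.09]},
    {"xyz": [-0.36, 0.18, -0.04], "dr": [0, 0, 0.18]},
    {"xyz": [-0.5, 0.25, -0.05], "dr": [0, 0, 0.27]},
    {"xyz": [-0.61, 0.297, -0.057], "dr": [0, 0, 0.336]},
    {"xyz": [-0.61, 0.297, -0.057], "dr": [0, 0, 0.336]}
  ]
}}

```text
time: 1.1
position: [0.5011, 0.2502, 0.2496]
tcp_rot: [0.754, 0.656, -0.0, 0.0]
ft_force: [-0.2, -1.1, -1.1]
width: 1.0
```

```bash
python3 - <<'E'
from h import *
d=grab("wrist","w1.png");s=manip.state();print(s["time"],s["position"],s["tcp_rot"],s["joint_pos"],ray(d,(320,240)))
E
```

```text
1.15 [0.49996798 0.25137673 0.24958825] [ 7.52973220e-01  6.58050979e-01 -4.15149094e-04 -2.59775277e-04] [2.56479634e-01 3.82806758e-01 1.37173044e+00 9.68445338e-05
 1.38803027e+00 3.90803322e-01] (array([0.51055351, 0.31579188, 0.39589992]), array([-0.02795235, -0.25973444, -0.96531544]))
```

View pics/w1.png

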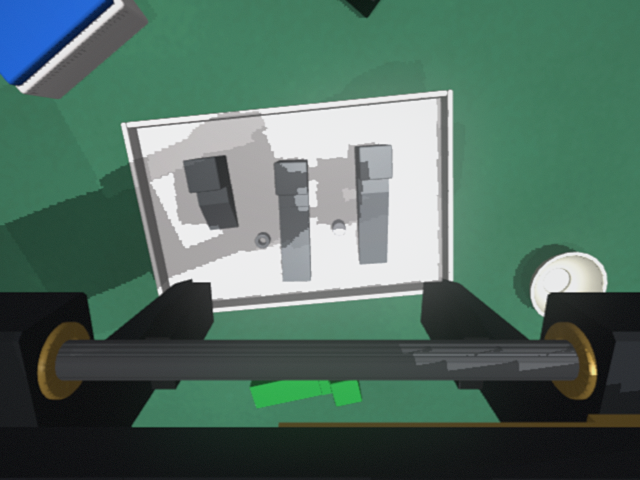

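The wrist view has shadows over the pieces: blocks at (292,177) and (373,160), ends at (296,280) and (372,262). I'll enlarge it.

```bash
python3 - <<'E'
from h import *
g=load("wrist")["image"][135:295,255:415]
g=cv2.convertScaleAbs(g,alpha=1.3)
cv2.imwrite('pics/c2.png',cv2.resize(g,(600,600),interpolation=cv2.INTER_CUBIC)[:,:,::-1])
E
```

```text
(no output)
```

View pics/c2.png

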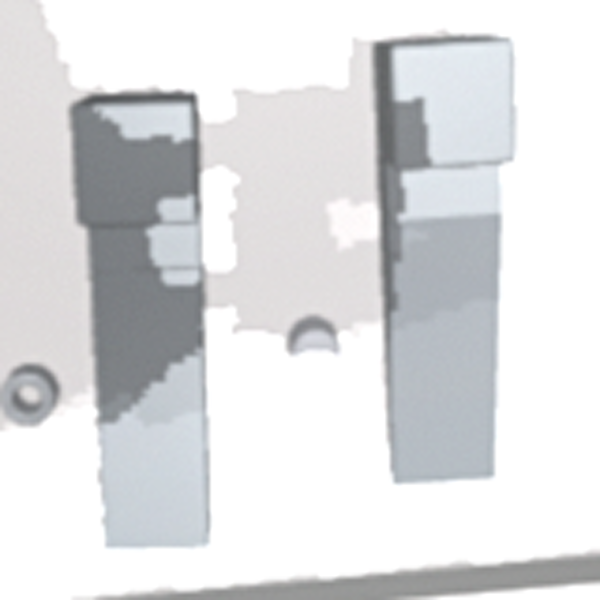

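The right piece's side face tapers to nothing and its ramp shades differently from its flat top, so it is the long wedge (higher world x). Now I'll locate it precisely from this view.

```bash
python3 - <<'E'
from h import *
d=load("wrist")
f=lambda x,y:(255+x/3.75,135+y/3.75)
C=[onz(d,f(*p),.05) for p in((392,42),(513,40),(513,160),(392,165))]
for c in C:print(c)
B=np.mean(C,0);T=(onz(d,f(397,482),.009)+onz(d,f(493,475),.009))/2
v=(T-B)[:2];print(B,T,np.hypot(*v),np.degrees(np.arctan2(v[1],v[0])))
a=np.arctan2(v[1],v[0])+np.pi/2
print(rel([.557,.285,.11],a), np.degrees(a))
E
```

```text
[0.54727599 0.30382682 0.05      ]
[0.57585093 0.30031498 0.05      ]
[0.57339842 0.27205638 0.05      ]
[0.54411733 0.2749129  0.05      ]
[0.56016067 0.28777777 0.05      ] [0.55348305 0.17855271 0.009     ] 0.10942898738003343 -93.49850006965522
(array([0.205, 0.261, 0.698]), array([-0.001,  0.   , -0.047])) -3.498500069655225
```

>>> {"fn": "servo_tool", "kwargs": {
  "commands": [
    {"xyz": [0.15, 0.18, 0.1], "dr": [0, 0, -0.02]},
    {"xyz": [0.2, 0.27, 0.3], "dr": [0, 0, -0.037]},
    {"xyz": [0.2, 0.27, 0.5], "dr": [0, 0, -0.037]},
    {"xyz": [0.2, 0.27, 0.7], "dr": [0, 0, -0.037]},
    {"xyz": [0.2, 0.27, 0.7], "dr": [0, 0, -0.037]}
  ],
  "jaw": -0.1
}}

```text
time: 1.65
position: [0.555, 0.2848, 0.1049]
tcp_rot: [0.732, 0.681, -0.005, -0.002]
ft_force: [-0.5, -0.4, -0.3]
width: 0.57
```

```bash
python3 - <<'E'
from h import *
d=grab("wrist","w2.png");s=manip.state();print(s["time"],s["width"],s["position"],rel([.559,.286,.013],np.radians(-4.5)))
E
```

```text
1.7 0.5544458156501759 [0.55678045 0.28512639 0.1087363 ] (array([0.006, 0.013, 0.479]), array([-0.003,  0.001,  0.003]))
```

View pics/w2.png

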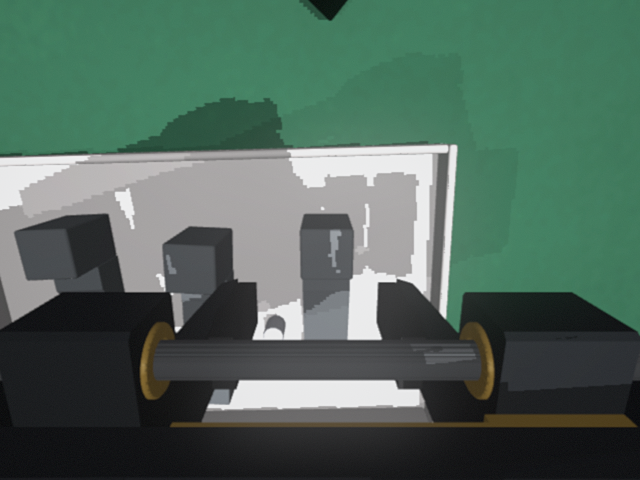

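The fingers at cols 255 and 378 straddle the block (300–352), which sits about 3 mm right of centre, as calculated. Descending.

>>> {"fn": "servo_tool", "kwargs": {
  "commands": [
    {"xyz": [0.006, 0.016, 0.1], "dr": [0, 0, 0]},
    {"xyz": [0.006, 0.016, 0.25], "dr": [0, 0, 0]},
    {"xyz": [0.006, 0.016, 0.4], "dr": [0, 0, 0]},
    {"xyz": [0.006, 0.016, 0.48], "dr": [0, 0, 0]},
    {"xyz": [0.006, 0.016, 0.48], "dr": [0, 0, 0]}
  ]
}}

```text
time: 2.2
position: [0.5615, 0.2858, 0.0142]
tcp_rot: [0.733, 0.68, -0.0, -0.0]
ft_force: [0.1, -0.5, 0.4]
width: 0.553
```

>>> {"fn": "servo_tool", "kwargs": {
  "commands": [
    {"xyz": [0, 0, 0]},
    {"xyz": [0, 0, 0]},
    {"xyz": [0, 0, 0]},
    {"xyz": [0, 0, 0]},
    {"xyz": [0, 0, 0]}
  ],
  "jaw": 1,
  "newtons": 40
}}

```text
$.commands[0]: bad value
```

>>> {"fn": "servo_tool", "kwargs": {
  "commands": [
    {"xyz": [0, 0, 0], "dr": [0, 0, 0]},
    {"xyz": [0, 0, 0], "dr": [0, 0, 0]},
    {"xyz": [0, 0, 0], "dr": [0, 0, 0]},
    {"xyz": [0, 0, 0], "dr": [0, 0, 0]},
    {"xyz": [0, 0, 0], "dr": [0, 0, 0]}
  ],
  "jaw": 1,
  "newtons": 40
}}

```text
time: 2.7
position: [0.5624, 0.2859, 0.016]
tcp_rot: [0.733, 0.68, 0.001, 0.0]
ft_force: [-2.8, 0.4, 6.3]
width: 0.338
```

>>> {"fn": "servo_tool", "kwargs": {
  "commands": [
    {"xyz": [0, 0, -0.08], "dr": [0, 0, 0]},
    {"xyz": [0, 0, -0.2], "dr": [0, 0, 0]},
    {"xyz": [0, 0, -0.35], "dr": [0, 0, 0]},
    {"xyz": [0, 0, -0.5], "dr": [0, 0, 0]},
    {"xyz": [0, 0, -0.5], "dr": [0, 0, 0]}
  ]
}}

```text
time: 3.2
position: [0.5637, 0.2861, 0.1196]
tcp_rot: [0.733, 0.68, 0.004, 0.002]
ft_force: [0.1, -0.4, -2.3]
width: 0.338
```

```bash
python3 - <<'E'
from h import *
d=grab("top","t2.png");s=manip.state();print(s["time"],s["width"],s["position"],s["tcp_rot"],s["ft_force"])
# deck edges subpixel: fit front edge (col) per row, & side edges
t=d;g=t["image"].astype(int).min(2)
def sub(line,thr=130):
    i=np.argmax(line>thr);return i-1+(thr-line[i-1])/(line[i]-line[i-1])
F=np.array([onz(t,(400+sub(g[r,400:430]),r),.028)[:2] for r in range(210,258)])
U=np.array([onz(t,(c,188+sub(g[188:215,c])),.028)[:2] for c in range(430,470)])
L=np.array([onz(t,(c,280-sub(g[280:250:-1,c])),.028)[:2] for c in range(430,470)])
for P in(F,U,L):
    l=cv2.fitLine(P.astype(np.float32),cv2.DIST_HUBER,0,.01,.01).ravel();print(l,np.degrees(np.arctan2(l[1],l[0])))
E
```

```text
3.25 0.33718872083309837 [0.56256924 0.28574122 0.11660574] [0.73326307 0.67994129 0.00201624 0.00102274] [-0.74472351 -0.72918631 -2.26719192]
[ 0.99991477 -0.01305409  0.557144   -0.1541026 ] -0.7479657
[ 0.01036943 -0.99994624  0.6525651  -0.24614304] -89.40586
[ 0.00228365 -0.9999974   0.48542106 -0.23744187] -89.86915
```

```bash
python3 - <<'E'
from h import *
print(rel([.568,.130,.117],np.radians(-2)),rel([.568,-.015,.06],np.radians(-.3)))
E
```

```text
(array([-0.774,  0.086, -0.003]), array([ 0.003, -0.001, -0.026])) (array([-1.498,  0.139,  0.281]), array([ 0.003, -0.001, -0.045]))
```

>>> {"fn": "servo_tool", "kwargs": {
  "commands": [
    {"xyz": [-0.1, 0.01, 0], "dr": [0, 0, -0.005]},
    {"xyz": [-0.28, 0.03, 0], "dr": [0, 0, -0.01]},
    {"xyz": [-0.46, 0.05, 0], "dr": [0, 0, -0.015]},
    {"xyz": [-0.64, 0.07, 0], "dr": [0, 0, -0.02]},
    {"xyz": [-0.8, 0.086, 0], "dr": [0, 0, -0.026]}
  ]
}}

```text
time: 3.75
position: [0.566, 0.123, 0.1128]
tcp_rot: [0.719, 0.695, -0.001, -0.001]
ft_force: [1.1, 0.2, -2.1]
width: 0.337
```

```bash
python3 - <<'E'
from h import *
s=manip.state();print(s["position"],s["width"],rel([.568,-.015,.06],np.radians(-.3)))
E
```

```text
[0.56599252 0.12296415 0.11279798] 0.3366619533421842 (array([-0.689,  0.035,  0.264]), array([-0.002,  0.   , -0.019]))
```

>>> {"fn": "servo_tool", "kwargs": {
  "commands": [
    {"xyz": [-0.2, 0.01, 0], "dr": [0, 0, -0.005]},
    {"xyz": [-0.4, 0.02, 0.06], "dr": [0, 0, -0.01]},
    {"xyz": [-0.58, 0.03, 0.15], "dr": [0, 0, -0.015]},
    {"xyz": [-0.69, 0.035, 0.25], "dr": [0, 0, -0.019]},
    {"xyz": [-0.69, 0.035, 0.26], "dr": [0, 0, -0.019]}
  ]
}}

```text
time: 4.25
position: [0.5671, -0.0157, 0.0588]
tcp_rot: [0.71, 0.704, -0.002, -0.002]
ft_force: [-0.5, 1.2, -1.6]
width: 0.338
```

```bash
python3 - <<'E'
from h import *
a=grab("top");b=grab("side");s=manip.state()
A=a["image"][170:300,300:480];B=b["image"][200:390,255:435]
A=cv2.resize(A,None,fx=2.2,fy=2.2,interpolation=cv2.INTER_CUBIC);B=cv2.resize(B,None,fx=2.2,fy=2.2,interpolation=cv2.INTER_CUBIC)
c=np.zeros((max(A.shape[0],B.shape[0]),A.shape[1]+B.shape[1],3),np.uint8);c[:A.shape[0],:A.shape[1]]=A;c[:B.shape[0],A.shape[1]:]=B
cv2.imwrite('pics/p3.png',c[:,:,::-1]);print(c.shape,s["position"],s["ft_force"],rel([.568,-.015,.012],np.radians(-.3)))
E
```

```text
(418, 792, 3) [ 0.56832636 -0.01325062  0.06115333] [ 0.1477165  -0.73508216 -0.73796957] (array([-0.009, -0.001,  0.246]), array([-0.002, -0.   , -0.   ]))
```

View pics/p3.png

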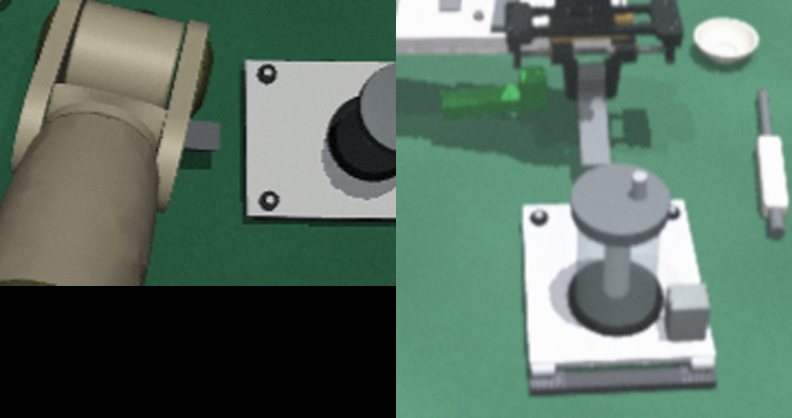

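Top crop: the wedge tip is in line with the deck centre and just outside its front edge. Side crop: the wedge is held level and the path is clear.

```bash
python3 - <<'E'
from h import *
t=load("top");f=lambda x,y:(300+x/2.2,170+y/2.2)
for p,z in(((219,122),.053),((219,151),.053),((190,120),.061),((190,148.5),.061)): print(onz(t,f(*p),z))
print(manip.state()["tcp_rot"],proj(t,[[.568,-.123,.053]])*1)
E
```

```text
[ 0.57821426 -0.12347288  0.053     ]
[ 0.54770179 -0.1231624   0.053     ]
[ 0.57805117 -0.09291076  0.061     ]
[ 0.54823873 -0.09275293  0.061     ]
[ 7.09125210e-01  7.05081488e-01 -5.71676574e-04 -1.09734023e-03] [[399.38191922 229.850524  ]]
```

>>> {"fn": "servo_tool", "kwargs": {
  "commands": [
    {"xyz": [0, 0.015, 0.08], "dr": [0, 0, 0]},
    {"xyz": [0, 0.015, 0.16], "dr": [0, 0, 0]},
    {"xyz": [0, 0.015, 0.22], "dr": [0, 0, 0]},
    {"xyz": [0, 0.015, 0.245], "dr": [0, 0, 0]},
    {"xyz": [0, 0.015, 0.245], "dr": [0, 0, 0]}
  ]
}}

```text
time: 4.85
position: [0.5718, -0.013, 0.0125]
tcp_rot: [0.709, 0.706, -0.0, -0.0]
ft_force: [0.2, -0.5, -1.5]
width: 0.336
```

>>> {"fn": "servo_tool", "kwargs": {
  "commands": [
    {"xyz": [0, 0, 0.003], "dr": [0, 0, 0]},
    {"xyz": [0, 0, 0.006], "dr": [0, 0, 0]},
    {"xyz": [0, 0, 0.008], "dr": [0, 0, 0]},
    {"xyz": [0, 0, 0.008], "dr": [0, 0, 0]},
    {"xyz": [0, 0, 0.008], "dr": [0, 0, 0]}
  ]
}}

```text
time: 5.35
position: [0.5721, -0.0136, 0.0117]
tcp_rot: [0.709, 0.705, 0.0, 0.0]
ft_force: [0.8, 0.1, -1.5]
width: 0.34
```

```bash
python3 - <<'E'
from h import *
s=manip.state();print(s["position"],s["tcp_rot"],s["ft_force"],s["moment"])
E
```

```text
[ 0.57209876 -0.01355823  0.01169884] [7.08822496e-01 7.05386876e-01 7.70726024e-05 1.35997215e-04] [ 0.7714222   0.06739692 -1.4685317 ] [-0.00783898  0.03922045  0.01054034]
```

Still hanging (−1.5 N is the wedge's weight). I'll lower it in small steps until it touches.

>>> {"fn": "servo_tool", "kwargs": {
  "commands": [
    {"xyz": [0, 0, 0.004], "dr": [0, 0, 0]},
    {"xyz": [0, 0, 0.008], "dr": [0, 0, 0]},
    {"xyz": [0, 0, 0.01], "dr": [0, 0, 0]},
    {"xyz": [0, 0, 0.01], "dr": [0, 0, 0]},
    {"xyz": [0, 0, 0.01], "dr": [0, 0, 0]}
  ]
}}

```text
time: 5.85
position: [0.5721, -0.0136, 0.0109]
tcp_rot: [0.709, 0.705, 0.0, 0.0]
ft_force: [-6.3, 0.8, 12.7]
width: 0.336
```

>>> {"fn": "servo_tool", "kwargs": {
  "commands": [
    {"xyz": [0, 0, -0.004], "dr": [0, 0, 0]},
    {"xyz": [-0.06, 0, -0.004], "dr": [0, 0, 0]},
    {"xyz": [-0.14, 0, -0.004], "dr": [0, 0, 0]},
    {"xyz": [-0.22, 0, -0.004], "dr": [0, 0, 0]},
    {"xyz": [-0.28, 0, -0.004], "dr": [0, 0, 0]}
  ]
}}

```text
time: 6.35
position: [0.5723, -0.0705, 0.011]
tcp_rot: [0.709, 0.705, 0.001, 0.0]
ft_force: [-0.2, 5.4, 7.0]
width: 0.338
```

```bash
python3 - <<'E'
from h import *
a=grab("top");b=grab("side");s=manip.state()
A=a["image"][170:300,300:480];B=b["image"][200:390,255:435]
A=cv2.resize(A,None,fx=2.2,fy=2.2,interpolation=cv2.INTER_CUBIC);B=cv2.resize(B,None,fx=2.2,fy=2.2,interpolation=cv2.INTER_CUBIC)
c=np.zeros((max(A.shape[0],B.shape[0]),A.shape[1]+B.shape[1],3),np.uint8);c[:A.shape[0],:A.shape[1]]=A;c[:B.shape[0],A.shape[1]:]=B
cv2.imwrite('pics/p4.png',c[:,:,::-1]);print(s["position"],s["ft_force"],s["tcp_rot"],s["width"])
E
```

```text
[ 0.57235334 -0.07175231  0.01097525] [-0.16126649 -4.14433364  4.87507647] [7.09324719e-01 7.04881013e-01 2.05397215e-04 1.07636696e-03] 0.33579994197188057
```

View pics/p4.png

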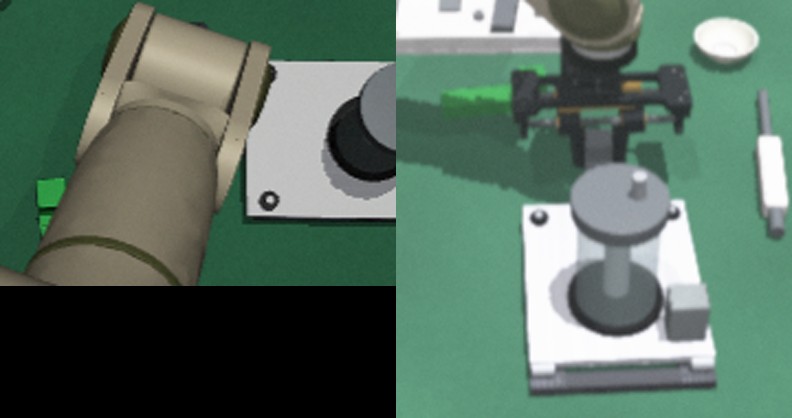

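The wedge is under the deck's front and the deck hasn't moved. I'll advance slowly and watch for the force rise that marks lip contact.

>>> {"fn": "servo_tool", "kwargs": {
  "commands": [
    {"xyz": [-0.01, 0, 0], "dr": [0, 0, 0]},
    {"xyz": [-0.02, 0, 0], "dr": [0, 0, 0]},
    {"xyz": [-0.03, 0, 0], "dr": [0, 0, 0]},
    {"xyz": [-0.04, 0, 0], "dr": [0, 0, 0]},
    {"xyz": [-0.04, 0, 0], "dr": [0, 0, 0]}
  ]
}}

```text
time: 6.95
position: [0.5722, -0.0777, 0.011]
tcp_rot: [0.709, 0.705, 0.001, 0.0]
ft_force: [-0.1, 3.9, 6.3]
width: 0.336
```

>>> {"fn": "servo_tool", "kwargs": {
  "commands": [
    {"xyz": [-0.01, 0, 0], "dr": [0, 0, 0]},
    {"xyz": [-0.02, 0, 0], "dr": [0, 0, 0]},
    {"xyz": [-0.02, 0, 0], "dr": [0, 0, 0]},
    {"xyz": [-0.03, 0, 0], "dr": [0, 0, 0]},
    {"xyz": [-0.03, 0, 0], "dr": [0, 0, 0]}
  ]
}}

```text
time: 7.45
position: [0.5722, -0.0835, 0.011]
tcp_rot: [0.709, 0.705, 0.001, 0.0]
ft_force: [-1.3, 3.6, 8.0]
width: 0.335
```

>>> {"fn": "servo_tool", "kwargs": {
  "commands": [
    {"xyz": [-0.01, 0, 0], "dr": [0, 0, 0]},
    {"xyz": [-0.02, 0, 0], "dr": [0, 0, 0]},
    {"xyz": [-0.02, 0, 0], "dr": [0, 0, 0]},
    {"xyz": [-0.03, 0, 0], "dr": [0, 0, 0]},
    {"xyz": [-0.03, 0, 0], "dr": [0, 0, 0]}
  ]
}}

```text
time: 7.95
position: [0.572, -0.0882, 0.011]
tcp_rot: [0.709, 0.705, 0.001, -0.001]
ft_force: [-0.1, 11.5, 9.4]
width: 0.339
```

>>> {"fn": "servo_tool", "kwargs": {
  "commands": [
    {"xyz": [-0.01, 0, 0], "dr": [0, 0, 0]},
    {"xyz": [-0.02, 0, 0], "dr": [0, 0, 0]},
    {"xyz": [-0.03, 0, 0], "dr": [0, 0, 0]},
    {"xyz": [-0.04, 0, 0], "dr": [0, 0, 0]},
    {"xyz": [-0.05, 0, 0], "dr": [0, 0, 0]}
  ]
}}

```text
time: 8.45
position: [0.5719, -0.0979, 0.011]
tcp_rot: [0.709, 0.705, 0.001, -0.001]
ft_force: [-0.3, 12.9, 9.3]
width: 0.338
```

```bash
python3 - <<'E'
from h import *
s0=dict(load("side"));b=grab("side");s=manip.state();print(s["position"],s["ft_force"],s["moment"],s["width"],s["tcp_rot"])
# motion of deck: optical shift of left-front knob & lid between frames
g0=cv2.cvtColor(s0["image"],cv2.COLOR_RGB2GRAY);g1=cv2.cvtColor(b["image"],cv2.COLOR_RGB2GRAY)
def sh(u,v,w):
    r,c=int(v),int(u);T=cv2.resize(g0[r-w:r+w,c-w:c+w],None,fx=8,fy=8,interpolation=cv2.INTER_CUBIC)
    I=cv2.resize(g1[r-w-5:r+w+5,c-w-5:c+w+5],None,fx=8,fy=8,interpolation=cv2.INTER_CUBIC)
    m=cv2.matchTemplate(I,T,cv2.TM_CCOEFF_NORMED);_,mx,_,l=cv2.minMaxLoc(m);return (l[0]/8-5,l[1]/8-5,mx)
print('knobL',sh(255+(539-396)/2.2,200+216/2.2,6),'knobR',sh(255+(673-396)/2.2,200+212/2.2,5),'lid',sh(366,282,10))
for z0,p in((.033,(.5,-.175)),(.164,(.57,-.28))):
    for h in(3,5,8):
        th=h/194e0;O=np.array([-.354,.020]);v=np.array([p[1],z0])-O
        w=np.array([v[0]-th*v[1],v[1]+th*v[0]]);print(z0,h,(proj(b,[[p[0],*(w+O)]])-proj(b,[[p[0],p[1],z0]]))[0])
E
```

```text
[ 0.57194332 -0.09824259  0.01096418] [-0.02357594 12.71669617  9.096292  ] [ 1.86131539  0.07300963 -0.02179694] 0.33994524780446195 [ 7.08868117e-01  7.05339777e-01  1.17009388e-03 -6.49657897e-04]
knobL (-0.125, -0.875, 0.990384578704834) knobR (0.25, -0.75, 0.9736565947532654) lid (0.375, 0.5, 0.9883647561073303)
0.033 3 [-0.01300243 -0.8042801 ]
0.033 5 [-0.02169518 -1.34197963]
0.033 8 [-0.03477115 -2.15080836]
0.164 3 [0.1371539  0.38299687]
0.164 5 [0.22898716 0.63943761]
0.164 8 [0.36733718 1.02577459]
```

The camera shows about 3.2 mm of lift, which agrees with the travel since contact. Another 7 mm should give about 5 mm.

>>> {"fn": "servo_tool", "kwargs": {
  "commands": [
    {"xyz": [-0.01, 0, 0], "dr": [0, 0, 0]},
    {"xyz": [-0.02, 0, 0], "dr": [0, 0, 0]},
    {"xyz": [-0.03, 0, 0], "dr": [0, 0, 0]},
    {"xyz": [-0.037, 0, 0], "dr": [0, 0, 0]},
    {"xyz": [-0.037, 0, 0], "dr": [0, 0, 0]}
  ]
}}

```text
time: 9.0
position: [0.5719, -0.1056, 0.011]
tcp_rot: [0.709, 0.705, 0.001, -0.001]
ft_force: [0.2, 12.5, 8.8]
width: 0.334
```

>>> {"fn": "servo_tool", "kwargs": {
  "commands": [
    {"xyz": [0, 0, 0], "dr": [0, 0, 0]},
    {"xyz": [0, 0, 0], "dr": [0, 0, 0]},
    {"xyz": [0, 0, 0], "dr": [0, 0, 0]},
    {"xyz": [0, 0, 0], "dr": [0, 0, 0]},
    {"xyz": [0, 0, 0], "dr": [0, 0, 0]}
  ]
}}

```text
time: 9.5
position: [0.5719, -0.1056, 0.011]
tcp_rot: [0.709, 0.705, 0.001, -0.001]
ft_force: [0.1, 12.7, 9.8]
width: 0.336
```

```bash
python3 - <<'E'
from h import *
s0=dict(load("side"));a=grab("top");b=grab("side");s=manip.state();print(s["time"],s["position"],s["ft_force"],s["width"])
g0=cv2.cvtColor(s0["image"],cv2.COLOR_RGB2GRAY);g1=cv2.cvtColor(b["image"],cv2.COLOR_RGB2GRAY)
def sh(u,v,w):
    r,c=int(v),int(u);T=cv2.resize(g0[r-w:r+w,c-w:c+w],None,fx=8,fy=8,interpolation=cv2.INTER_CUBIC)
    I=cv2.resize(g1[r-w-5:r+w+5,c-w-5:c+w+5],None,fx=8,fy=8,interpolation=cv2.INTER_CUBIC)
    m=cv2.matchTemplate(I,T,cv2.TM_CCOEFF_NORMED);_,mx,_,l=cv2.minMaxLoc(m);return (l[0]/8-5,l[1]/8-5,mx)
print('knobL (since last, 1st -.875)',sh(320,297.5,6),'lid',sh(366,282,10))
B=cv2.resize(b["image"][160:390,235:435],None,fx=2.5,fy=2.5,interpolation=cv2.INTER_CUBIC)
cv2.imwrite('pics/p5.png',B[:,:,::-1])
E
```

```text
9.6 [ 0.57190313 -0.10557324  0.0109628 ] [-0.04628674 11.73798549  9.71649595] 0.33738088207671013
knobL (since last, 1st -.875) (0.0, -0.5, 0.9837585687637329) lid (0.25, 0.375, 0.9852367043495178)
```

View pics/p5.png

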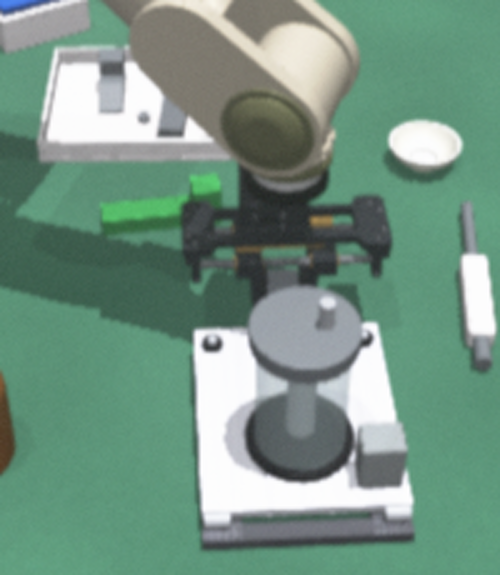

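```bash
python3 -c "
from rig import manip
print(manip.sign_off(),manip.state()['time'])"
```

```text
the job is handed in; nothing more can be done
the job is handed in; nothing more can be done
```

I took the long slender wedge out of the tray, lifted it about 100 mm, and laid it on the bench in line with the platform. I then pushed it thin end first under the lip and handed the job in at about 9.6 s, with the gripper still holding it.

**Lift:** the side camera showed the deck's front knob moving about 1.4 px in total, which is about 5.1 mm at the lip. The travel since first contact, about 20 mm at 1:4, also gives about 5 mm.

**Hold:** the grip opening was about 29.7 mm, so the fingers were on the 30 mm block. The push was steady at about 12 N with about 10 N downward. TCP height stayed at 11 mm from touchdown on the bench to the end, so the wedge should be lying flat.

**Surroundings:** in the last side view the gripper looked clear of the deck. The stub and the flat bar were in the tray, and the green look-alike, dish and pipette looked undisturbed.

**Disagreements and limits:**
- The top camera put the held wedge about 5 mm to one side of where the TCP did. I shifted it 3 mm towards the centre; the opening is wide enough for the rest.
- Contact came about 4 mm later than predicted from the pictures, so I set the final depth from the contact force and the measured lift.
- I did not measure the load of the lip on the wedge directly.
- `sign_off` reported no verdict.

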